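# Open the sprung jar clamp to the gauged width and hold it

## Task

The prep clamp has to stand open so that I can drop a jar in: first slide the black gauge knob along its rail until its white pointer is level with the orange clip, and then pull the blue grip of the sprung jaw towards you until the jaw's red pointer is level with the gauge's white pointer. The jaw is closed by a spring, so keep hold of the blue grip and finish while still holding the jaw open there, with the gauge still at the clip; do not pull the jaw open before the gauge is set, and leave the jars and the shaker standing where they are.

Things in the scene. Friction and masses are not known exactly. Their poses are not given: they have to be found in the camera images.
- clamp_board: Light wooden board 230 (x) x 170 (y) x 18 mm, fixed. Origin: centre of its underside. +x points away from the robot, +y left (yaw within 0.25 rad). Far end: grey fixed jaw 65 mm high (board x 80 to 102, y -78 to 8 mm). Left: aluminium gauge rail along x at y = +60 mm, top 26 mm up. Apart from jaws, grip and knob nothing is higher than 32 mm.
- orange_clip: Small orange clip, 8 mm wide along the board's x, 13 mm along y, fixed on the white scale strip beside the gauge rail (board y = +80 mm); its top is 26 mm above the worktop. Origin: the middle of its width, 20 mm above the worktop; axes parallel to the board's. It lies level with a gauge joint value between 0.048 and 0.078 m.
- gauge (a joint): Position of the gauge knob along its rail, m: 0 at the far end of its travel, grows as it slides along the board's -x (towards the robot), up to 0.10. It starts between 0.008 and 0.028. Friction of about 2 N keeps it where it is left.
- gauge_top (a point): Middle of the top face of the black gauge knob, 67 mm above the worktop. The knob is 18 mm along the board's x and 22 mm along y, upright sides from 35 to 67 mm above the worktop (a 26 mm wide foot below that).
- gauge_pointer (a point): Tip of the gauge's white inner pointer, a 3 mm wide bar that sticks out from the knob's foot towards the jaw (board y = +32 mm, 30 mm above the worktop). It lies at the same board x as the knob's centre: board x = 0.07 m minus the gauge joint value.
- jaw (a joint): Opening of the sprung jaw, m: 0 closed (as it starts), grows as it is pulled along the board's -x (towards the robot), up to 0.10. A spring closes it: about 4 N at 0, plus 1 N per 10 mm (12 N at 0.08). It does not latch. Red and white pointers are level when the jaw and gauge joint values are equal.
- jaw_grip (a point): Middle of the top face of the blue upright grip of the sprung jaw, 70 mm above the worktop. The grip is 22 mm along the board's x, 26 mm along y, upright sides from 26 to 70 mm up, at board y = -35 mm, 55 mm nearer the robot than the jaw's pointer. 35 mm are free between it and the grey jaw plate (63 mm high), above a stem 36 mm up.
- jaw_pointer (a point): Tip of the jaw's red index pointer, a 3 mm wide bar that sticks out from the jaw towards the gauge rail (board y = +31 mm, 30 mm above the worktop), at board x = 0.07 m minus the jaw joint value.
- yellow_jar: Bystander: glass spice jar with yellow contents, standing on its black lid, 44 mm across, 87 mm high, left of the clamp in front of the sink. Origin: centre of its underside.
- red_jar: Bystander: glass spice jar with red contents, standing on its black lid, 44 mm across, 87 mm high, left of the clamp. Origin: centre of its underside.
- salt_shaker: Bystander: glass salt shaker with grey top, 44 mm across, 90 mm high, standing left of the clamp. Origin: centre of its underside.

How it is judged:
On the way, in this order (a step that is already met when the one before it is completed fails the run):
1. the gauge pointer is level with the orange clip (within 5 mm along the rail) while the jaw is still closed (x of gauge_pointer in the frame of orange_clip between -0.005 and 0.005 m and velocity of joint gauge between -0.01 and 0.01 m/s and value of joint jaw below 0.01 m), for 0.3 s.
2. the jaw is pulled open until its pointer is level with the gauge pointer (within 6 mm) and held there by the fingers (x of jaw_pointer in the frame of gauge_pointer between -0.006 and 0.006 m and contact force between the fingers and jaw above 2 N), for 0.5 s.
At the end, for the whole second after the job is handed in: The fingers hold the sprung jaw still (more than 2 N of contact) with its red pointer within 6 mm of the gauge's white pointer along the rail; the gauge is no longer touched and its pointer is within 5 mm of the orange clip (all of step 2 and x of gauge_pointer in the frame of orange_clip between -0.005 and 0.005 m and velocity of joint jaw between -0.01 and 0.01 m/s and contact force between the fingers and gauge below 0.5 N); the arm keeps its last pose, push and grip.
It fails at once if the jaw is opened (more than 15 mm) while the gauge is more than 12 mm from the clip (value of joint jaw above 0.015 m and (x of gauge_pointer in the frame of orange_clip above 0.012 m or x of gauge_pointer in the frame of orange_clip below -0.012 m)).
It fails at once if a jar or the shaker is moved by more than 30 mm (distance of any of yellow_jar, red_jar, salt_shaker from where it was at the start of the episode above 0.03 m).
It fails at once if a jar or the shaker is tipped over (angle between any of yellow_jar, red_jar, salt_shaker's own z axis and vertical above 0.5 rad).
It also fails if it takes over 42 s, if anything falls off the work surface, if the arm or the gripper's body presses on something with over 40 N, if the wrist force passes 120 N, or if a joint passes its speed limit or range.

## Robot

A 6-joint arm with a two-finger parallel gripper is mounted at the origin on a cart in front of the work surface, level with it; the furniture and walls round the work are solid. World frame = base frame: x ahead of the robot, y to its left, z up, the work surface at z = 0. Lengths are in m, angles in rad, forces in N, time in s.
With the tool pointing down it reaches from about 0.275 to 0.875 m from the base axis. Payload 12.5 kg.
Tool frame: the origin (TCP) lies midway between the tips of the shut fingers; the grasp point (between the pads) lies 19 mm behind it; z points along the fingers, y is the line along which they close (so a half turn about z gives the same grasp; the last joint's range is limited). The gripper opens to 85 mm and grips with 20 to 120 N. Pads are 22 mm wide; open, the fingers measure 114 mm over their backs; the gripper's body (76 mm by 85 mm) begins 54 mm behind the grasp point. The pads swing forward as they close: fully open they stand 13 mm farther back than shut.
Start: joints at [1.081, 0.351, 1.652, -0, 1.139, -0.085], TCP at [0.217, 0.506, 0.231] pointing down, gripper open.
Joint ranges: [-2.75, 2.75], [-0.79, 2.1], [0.01, 2.65], [-1.57, 4.71], [0.07, 3.14], [-2.87, 2.87]. Speed limits (rad/s): [2.22, 2.22, 2.79, 3.14, 3.14, 3.14].

## Interface

Orientations are given as a unit quaternion [x, y, z, w].
In Python, from cell import r gives the robot as it stands. Calls block until the motion is done:
- r.move_to(position, orientation): joint-space move of the TCP to a pose.
- r.move_linear(position, rot=None, vel=0.15): straight line of the TCP; rot=None keeps the orientation; vel is the mean speed in m/s.
- r.set_joints(angles): joint-space move.
- r.set_gripper(opening, squeeze=None): opening from 0.0 (shut) to 1.0 (fully open); squeeze is the grip in N (None keeps the last); returns when the fingers have stopped.
- r.sleep(seconds).
- r.inverse_kinematics(position, orientation): joint angles nearest the present ones, or None.
- r.get_obs(): the state.
- r.get_image(name): name is "scene" or "side" or "wrist"; returns a dict with "pixels" (400x640x3 uint8, red, green, blue), "fx", "fy", "cx", "cy" (pixels), "camera_from_world" (4x4, takes a point from world to camera coordinates); the wrist camera has in their place "mount" (4x4, takes a point from camera to tool coordinates, whose origin is the TCP and whose axes are the flange's). Camera axes: x right, y down, z forward; pixel columns grow to the right and rows downward; lengths in m; the calibration is good to about 2 mm. The wrist camera is an equidistant fisheye: a pixel r from the principal point sees the ray r / f radians off the axis. A picture is of the moment at which its call begins: read the wrist's pose just before it. There is no depth.
A pose or a line that the arm cannot do raises r.PlanningError and nothing moves.
- r.hand_in(): hands the job in; it is judged then, once.
The state is a dict: "t": time; "q": joint angles; "qvel": joint speeds; "effort": joint torques, N m; "tool_pos": TCP position; "ee_rot": TCP orientation; "contact_force": force on the tool from outside, world axes, zero at the start; "torque": the same for the moment, N m; "opening": opening from 0.0 (shut) to 1.0 (fully open); "finger_force": force on a finger pad.
Only numpy, scipy, OpenCV 4.12 (cv2) and the standard library are available. Lean on these libraries where they do the work, as an engineer would, in place of code of your own. Each camera call takes 0.05 s, during which the arm holds its last target. There are 200 camera calls.

## Working session

There is one attempt and no reset: what is moved stays moved. The work goes in short steps, each a Python script; the robot and the scene stay as the last script left them, time stands still between calls to the robot, and variables do not carry over. Pictures are saved under pics/ and viewed, at most 10 in all, crops included, and the job is handed in when it is done.

```bash
mkdir -p pics; ls; python3 - <<'E'
from cell import r
import cv2,numpy as np,pickle
d={}
for n in("scene","side","wrist"):
    o=r.get_obs(); im=r.get_image(n); im['obs']=o; d[n]=im
    cv2.imwrite(f"pics/{n}0.png",im["pixels"][:,:,::-1])
    print(n,im["fx"],im["cx"],im["cy"],np.round(im.get("camera_from_world",im.get("mount")),3).tolist())
pickle.dump(d,open("d0.pkl","wb")); print(o)
E
```

```text
cell.py
pics
scene 422.5484890950504 325.94419822531563 196.40246723114927 [[-0.895, -0.445, 0.02, 0.588], [-0.266, 0.498, -0.826, 0.082], [0.358, -0.744, -0.564, 0.911], [0.0, 0.0, 0.0, 1.0]]
side 503.50472492018713 317.4885187070664 189.5823258406278 [[0.958, -0.285, -0.019, -0.424], [-0.199, -0.617, -0.761, 0.334], [0.205, 0.733, -0.649, 1.026], [0.0, 0.0, 0.0, 1.0]]
wrist 309.70691628693146 323.8734455930285 198.232199439614 [[0.0, -0.945, -0.328, 0.085], [1.0, 0.0, 0.0, -0.001], [-0.0, -0.328, 0.945, -0.142], [0.0, 0.0, 0.0, 1.0]]
{'t': 0.1, 'q': array([ 1.08142434e+00,  3.51143426e-01,  1.65235114e+00, -1.50116203e-05,
        1.13911045e+00, -8.45946785e-02]), 'qvel': array([-0.00164991,  0.00012144, -0.00221562, -0.00148131,  0.00053746,
       -0.00048109]), 'effort': array([ 1.12689679e-03, -5.06826353e+01, -2.91870868e+01, -1.16989704e-04,
        2.63784670e-03,  4.73670536e-05]), 'tool_pos': array([0.21643528, 0.50530226, 0.23083699]), 'ee_rot': array([ 2.01006699e-01,  9.79589736e-01, -4.87409169e-04, -1.36742998e-04]), 'contact_force': array([0.13606602, 0.11703033, 0.01914342]), 'torque': array([-0.02186133,  0.00383064, -0.03255041]), 'finger_force': 0.0, 'opening': 1.0012690577965155}
```

View pics/scene0.png

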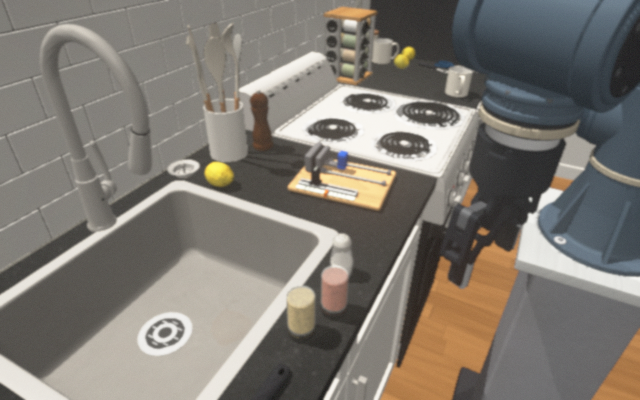

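View pics/side0.png

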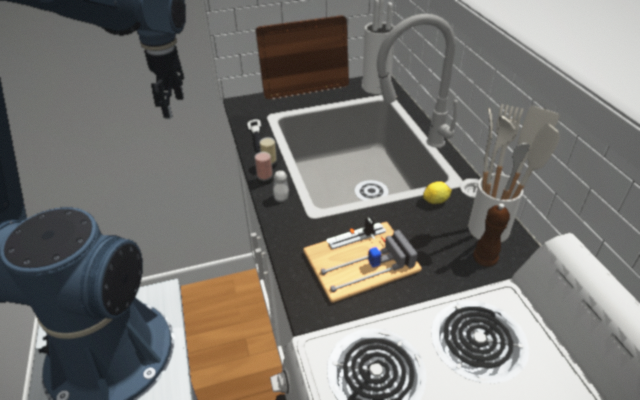

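View pics/wrist0.png

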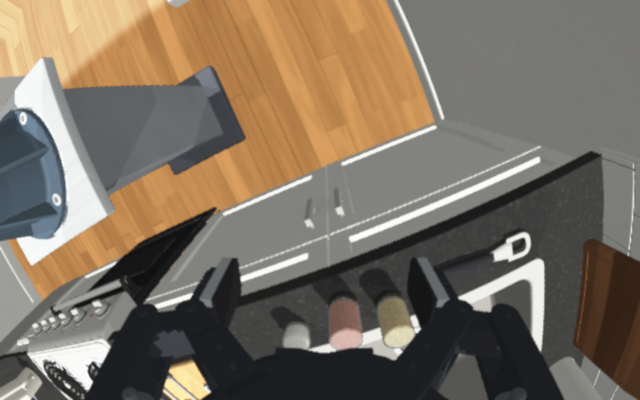

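The scene view shows the board around (345,180), with the blue grip at (342,158). In the side view the grip is at (375,257), the black knob at (369,227) and the orange clip at (352,232). The wrist view shows only the jars. I'll do a rough localisation first, then move the wrist camera over the board.

```bash
cat > h.py <<'E'
import numpy as np,cv2
from scipy.spatial.transform import Rotation as R
def ray(im,u,v):
    """origin and direction in world of pixel (u,v); wrist pictures need im['obs']"""
    x=(u-im['cx'])/im['fx']; y=(v-im['cy'])/im['fy']
    if 'mount' in im:
        th=np.hypot(x,y); s=np.sin(th)/max(th,1e-9)
        d=np.array([x*s,y*s,np.cos(th)]); T=np.eye(4)
        T[:3,:3]=R.from_quat(im['obs']['ee_rot']).as_matrix(); T[:3,3]=im['obs']['tool_pos']
        T=T@np.array(im['mount'])
    else:
        d=np.array([x,y,1.]); T=np.linalg.inv(im['camera_from_world'])
    return T[:3,3],T[:3,:3]@d
def onz(im,u,v,z):
    o,d=ray(im,u,v); return o+d*(z-o[2])/d[2]
def cross(*rays):
    A=0;b=0
    for o,d in rays:
        d=d/np.linalg.norm(d);P=np.eye(3)-np.outer(d,d);A=A+P;b=b+P@o
    return np.linalg.solve(A,b)
def down(yaw):
    "tool down, tool x axis at angle yaw in world"
    return (R.from_euler('z',yaw)*R.from_euler('x',np.pi)).as_quat()
def mask(im,name):
    h,s,v=cv2.split(cv2.cvtColor(im['pixels'],cv2.COLOR_RGB2HSV)); h=h.astype(int)
    m={'blue':(h>105)&(h<130)&(s>150)&(v>80),'orange':(h>4)&(h<14)&(s>190)&(v>170),'red':((h<4)|(h>175))&(s>150)&(v>90)}[name]
    return m.astype(np.uint8)
def shot(r,n,f=None):
    o=r.get_obs(); im=r.get_image(n); im['obs']=o
    if f: cv2.imwrite('pics/'+f,im['pixels'][:,:,::-1])
    return im
E
python3 - <<'E'
import pickle; from h import *
d=pickle.load(open('d0.pkl','rb')); s,c=d['side'],d['scene']
print('grip',cross(ray(s,375,257),ray(c,342,158)), onz(s,375,257,.05))
print('clip',onz(s,352,232,.025))
for p in [(305,246),(388,222),(421,268),(331,299)]: print(onz(s,*p,.018))
for p in [(263,150),(264,168),(281,187)]: print('jar',onz(s,*p,.045))
print(R.from_quat(s['obs']['ee_rot']).as_matrix().round(2))
E
```

```text
grip [0.59244874 0.0402663  0.05017819] [0.59179749 0.04008702 0.05      ]
clip [0.57767903 0.15424058 0.025     ]
[0.45607737 0.15044149 0.018     ]
[0.67884568 0.16654991 0.018     ]
[0.69225786 0.00301438 0.018     ]
[ 0.46803373 -0.01839148  0.018     ]
jar [0.43531654 0.53293864 0.045     ]
jar [0.42026605 0.44775077 0.045     ]
jar [0.44649184 0.35250376 0.045     ]
[[-0.92  0.39 -0.  ]
 [ 0.39  0.92 -0.  ]
 [ 0.   -0.   -1.  ]]
```

```bash
python3 - <<'E'
from cell import r; from h import *
o=r.get_obs()
r.move_linear(o['tool_pos']+[0,0,.05],vel=.2)
r.move_to([.56,.08,.24],down(np.pi+.08))
im=shot(r,'wrist','w1.png'); import pickle; pickle.dump(im,open('w1.pkl','wb')); print(im['obs']['t'],im['obs']['tool_pos'],im['obs']['q'])
E
```

```text
2.525 [0.55985235 0.08070232 0.24000142] [ 6.07970602e-02  3.70373067e-01  1.60063338e+00  1.50849049e-04
  1.17062668e+00 -1.59065891e+00]
```

View pics/w1.png

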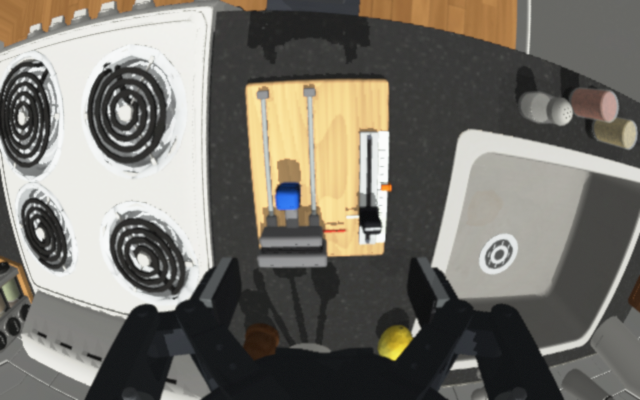

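The board spans roughly (247,80)–(388,258). The blue grip is at (288,194), the black knob at (370,222), the orange clip at (386,187), the red pointer at (335,231) and the white pointer near (352,216). I'll measure with masks and an enlarged crop.

```bash
python3 - <<'E'
from h import *; import pickle
im=pickle.load(open('w1.pkl','rb')); p=im['pixels']
cv2.imwrite('pics/w1c.png',cv2.resize(p[120:270,240:400],None,fx=4,fy=4,interpolation=cv2.INTER_CUBIC)[:,:,::-1])
for n,z in(('blue',.07),('orange',.026),('red',.03)):
    k,l,st,c=cv2.connectedComponentsWithStats(mask(im,n)[60:270,240:400])
    for i in range(1,k):
        if st[i,4]>4: u,v=c[i]+[240,60]; print(n,st[i],(u,v),onz(im,u,v,z))
# board edges
h,s,v=cv2.split(cv2.cvtColor(p,cv2.COLOR_RGB2HSV))
m=((h>8)&(h<28)&(s>60)&(v>140)).astype(np.uint8); m[:60]=0;m[270:]=0;m[:,:235]=0;m[:,400:]=0
m=cv2.morphologyEx(m,cv2.MORPH_OPEN,np.ones((3,3)))
P=[]
for row in range(95,175,8):
    c=np.flatnonzero(m[row]); P.append((onz(im,c[0]-.5,row,.018),onz(im,c[-1]+.5,row,.018)))
for e in (0,1):
    a=np.array([q[e] for q in P]); f=np.polyfit(a[:,0],a[:,1],1); print('side edge yaw',np.arctan(f[0]),'y at x=.57',np.polyval(f,.57))
a=np.array([onz(im,c,np.flatnonzero(m[:,c])[0]-.5,.018) for c in range(255,385,10)]); f=np.polyfit(a[:,1],a[:,0],1); print('near edge yaw',-np.arctan(f[0]),a[:,0].mean(),a[:,1].mean())
E
```

```text
blue [ 43 125   8   1   8] (np.float64(286.5), np.float64(185.0)) [0.57152986 0.0414753  0.07      ]
blue [ 36 129  23  21 430] (np.float64(287.2604651162791), np.float64(198.74418604651163)) [0.5868424  0.04295457 0.07      ]
orange [143 125   8   1   8] (np.float64(386.5), np.float64(185.0)) [0.57515705 0.15783329 0.026     ]
side edge yaw 0.11098151601702813 y at x=.57 -0.00941664775675563
side edge yaw -0.4003764294706323 y at x=.57 0.11125475311075309
near edge yaw 0.10009518675172285 0.4583285564513261 0.06154093894457821
```

View pics/w1c.png

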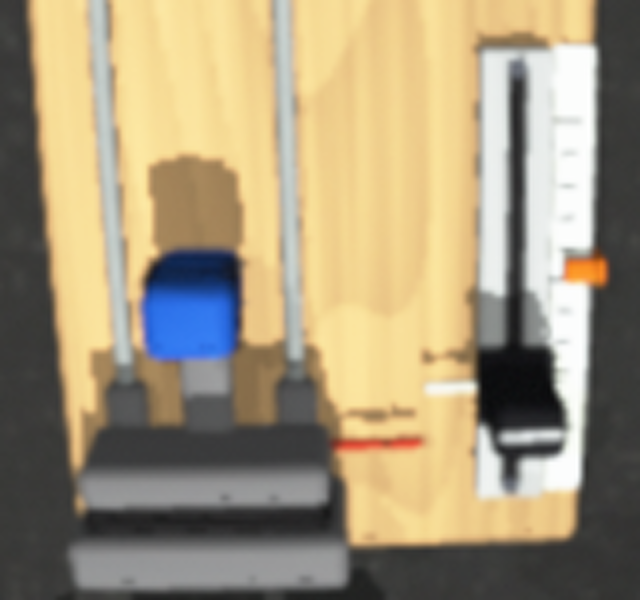

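The crop, scaled ×4 with offset (240,120), shows the white pointer tip at (428,388), the red tip at (422,441), the clip's top face at about (586,274), the grip's top face centre at about (190,328), and the knob's white-edged top at about (530,410).

```bash
python3 - <<'E'
from h import *; import pickle
im=pickle.load(open('w1.pkl','rb'))
f=lambda u,v,z: onz(im,(u+.5)/4-.5+240,(v+.5)/4-.5+120,z)[:2]
B={k:f(*a) for k,a in dict(white=(428,388,.03),red=(422,441,.03),cliptop=(586,276,.026),clipmid=(586,270,.026),clipN=(586,257,.018),clipF=(586,286,.026),
 grip=(190,329,.07),gripFL=(230,357,.07),gripFR=(150,357,.07),railn=(517,50,.026),raild=(512,490,.026),knobFl=(565,443,.067),knobFr=(500,443,.067)).items()}
y=.1; ex=np.array([np.cos(y),np.sin(y)]); ey=np.array([-ex[1],ex[0]])
# board origin from red pointer (.07,.031)
O=B['red']-.07*ex-.031*ey; print('origin',O)
for k,b in B.items(): print(k,b.round(4),'board',((b-O)@ex).round(4),((b-O)@ey).round(4))
E
```

```text
origin [0.57006894 0.07529308]
white [0.6186 0.1131] board 0.052 0.0327
red [0.6366 0.1131] board 0.07 0.031
cliptop [0.5798 0.158 ] board 0.0179 0.0813
clipmid [0.5779 0.1578] board 0.016 0.0813
clipN [0.576 0.159] board 0.0143 0.0827
clipF [0.583  0.1585] board 0.0211 0.0815
grip [0.5904 0.043 ] board 0.017 -0.0342
gripFL [0.5976 0.0542] board 0.0253 -0.0238
gripFR [0.5994 0.0323] board 0.0249 -0.0457
railn [0.5134 0.1286] board -0.0511 0.0587
raild [0.6538 0.1448] board 0.0903 0.0608
knobFl [0.6174 0.1497] board 0.0545 0.0693
knobFr [0.6187 0.1311] board 0.0539 0.0506
```

```bash
cat >> h.py <<'E'
YAW=.1; ex=np.array([np.cos(YAW),np.sin(YAW),0]); ey=np.array([-ex[1],ex[0],0]); O=np.array([.5701,.0753,0])
def bd(x,y,z): return O+x*ex+y*ey+[0,0,z]
Q=down(np.pi+YAW)
E
python3 - <<'E'
from cell import r; from h import *; import pickle
def p(s): o=r.get_obs(); print(s,round(o['t'],2),o['tool_pos'].round(4),o['contact_force'].round(1),round(o['opening'],3),round(o['finger_force'],1))
r.set_gripper(.65,25)
r.move_to(bd(.052,.06,.12),Q)
r.move_linear(bd(.052,.06,.043),vel=.1); p('down')
r.set_gripper(0,25); p('grip')
r.move_linear(bd(.0172,.06,.043),vel=.04); r.sleep(.3); p('slid')
r.set_gripper(.65); r.sleep(.1); p('rel')
r.move_linear(bd(.0172,.06,.13),vel=.2)
r.move_to([.56,.08,.24],Q)
im=shot(r,'wrist'); p('view'); pickle.dump(im,open('w2.pkl','wb'))
cv2.imwrite('pics/w2c.png',cv2.resize(im['pixels'][120:270,240:400],None,fx=4,fy=4,interpolation=cv2.INTER_CUBIC)[:,:,::-1])
E
```

```text
down 4.53 [0.6163 0.1403 0.0437] [-0.2  0.1  0.5] 0.653 0.0
grip 4.92 [0.6161 0.1404 0.0436] [-1.1  1.   4.7] 0.246 28.0
slid 6.24 [0.5813 0.1366 0.0436] [0.  0.5 8.2] 0.25 28.3
rel 6.77 [0.5811 0.1367 0.0429] [-1.  -0.6 -0.3] 0.653 0.0
view 7.97 [0.5594 0.0801 0.2383] [ 1.1 -0.1 -0.6] 0.649 0.0
```

View pics/w2c.png

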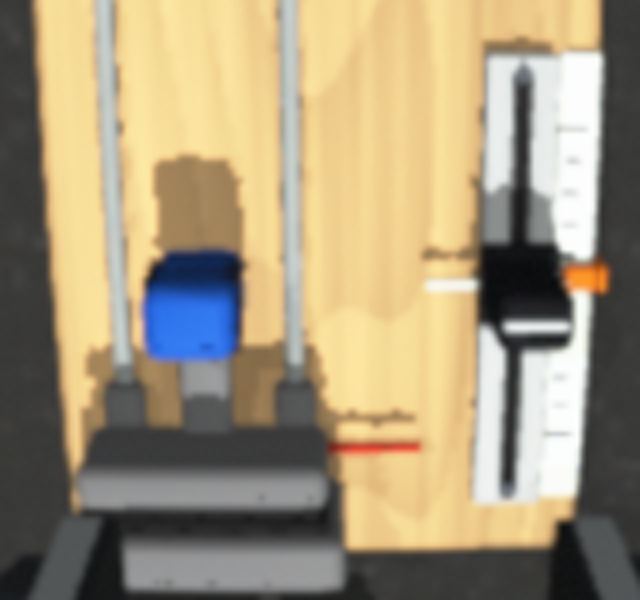

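The white pointer is now at crop (428,286), the clip spans rows 262–293 at column 587, and the red pointer tip is at (420,447).

```bash
python3 - <<'E'
from h import *; import pickle
im=pickle.load(open('w2.pkl','rb')); p=im['pixels']
f=lambda u,v,z: onz(im,(u+.5)/4-.5+240,(v+.5)/4-.5+120,z)
for k,a in dict(white=(428,286,.0315),white2=(470,286,.0315),red=(420,447,.0315),clipF=(587,293,.026),clipNtop=(587,267,.026),clipNlow=(587,261,.018),clipm=(587,278,.026)).items():
    b=f(*a)-O; print(k,(b@ex).round(4),(b@ey).round(4))
print(p[183:196,383:391].sum(1)//8)
print('white col',p[183:196,350].tolist())
print('red col',p[226:236,335].tolist())
E
```

```text
white 0.017 0.032
white2 0.017 0.0445
red 0.0697 0.0308
clipF 0.0209 0.0814
clipNtop 0.0126 0.0809
clipNlow 0.0131 0.0825
clipm 0.0161 0.0811
[[182 181 178]
 [161 153 144]
 [145 118  98]
 [169 104  62]
 [217 115  38]
 [241 136  36]
 [245 142  39]
 [245 144  42]
 [242 147  61]
 [227 158 103]
 [191 165 142]
 [166 165 156]
 [160 163 157]]
white col [[181, 148, 100], [189, 154, 104], [236, 201, 137], [248, 222, 152], [249, 225, 155], [246, 219, 151], [238, 219, 172], [243, 240, 226], [248, 246, 237], [249, 241, 221], [249, 229, 174], [249, 225, 156], [249, 225, 155]]
red col [[223, 182, 125], [240, 206, 141], [241, 206, 141], [228, 182, 124], [195, 132, 90], [190, 74, 52], [228, 98, 69], [237, 167, 114], [239, 198, 134], [238, 204, 138]]
```

```bash
python3 - <<'E'
from cell import r; from h import *; import pickle
def p(s): o=r.get_obs(); print(s,round(o['t'],2),((o['tool_pos']-O)@ex).round(4),o['tool_pos'].round(4),o['contact_force'].round(1),round(o['opening'],3),round(o['finger_force'],1))
r.move_to(bd(.015,-.035,.12),Q)
r.move_linear(bd(.015,-.035,.043),vel=.1); p('down')
r.set_gripper(0,70); p('grip')
r.move_linear(bd(-.0377,-.035,.043),vel=.04); r.sleep(.4); p('pulled')
im=shot(r,'wrist'); pickle.dump(im,open('w3.pkl','wb')); s=shot(r,'side'); pickle.dump(s,open('s3.pkl','wb'))
a=im['pixels'][100:400,160:480]; b=s['pixels'][190:310,290:440]
cv2.imwrite('pics/w3.png',cv2.resize(a,None,fx=2,fy=2)[:,:,::-1]); cv2.imwrite('pics/s3.png',cv2.resize(b,None,fx=5,fy=5,interpolation=cv2.INTER_CUBIC)[:,:,::-1])
E
```

```text
down 9.47 0.0154 [0.5889 0.042  0.0436] [-0.1  0.3  0.6] 0.649 0.0
grip 9.84 0.0153 [0.5888 0.0419 0.0438] [-1.2  0.3  5.9] 0.288 68.6
pulled 11.71 -0.0359 [0.5379 0.0365 0.0437] [ 8.5 -0.3  1.8] 0.289 68.6
```

View pics/w3.png

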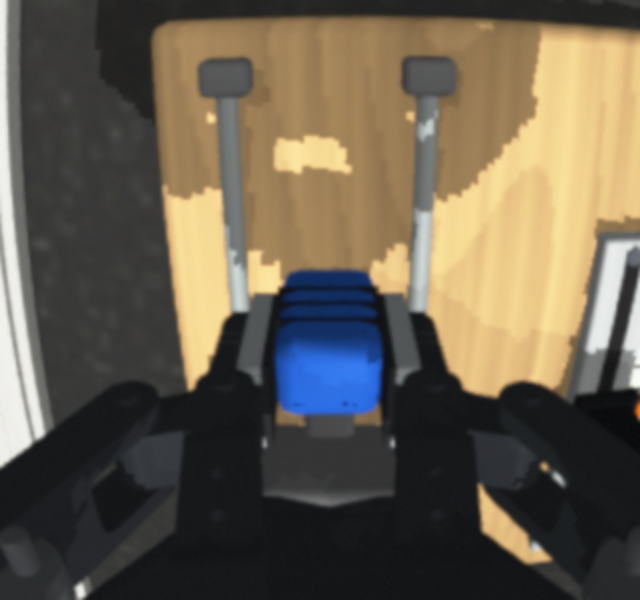

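View pics/s3.png

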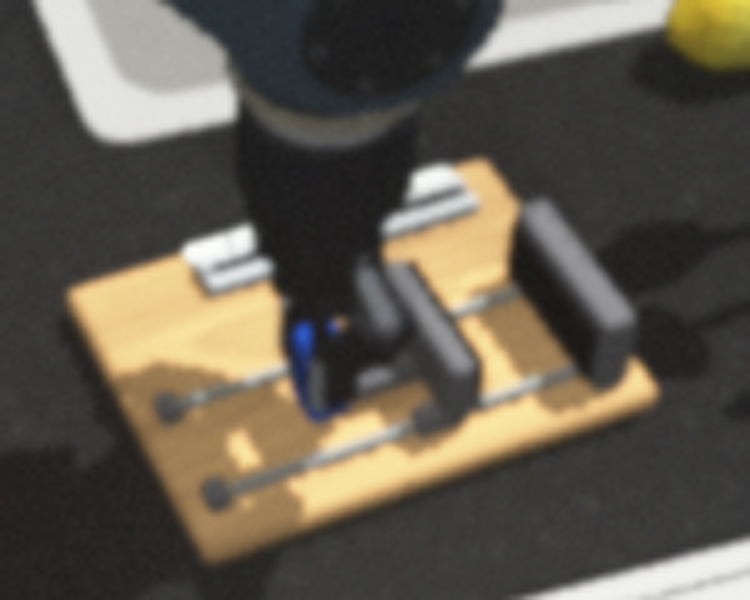

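The side view shows the jaw open with the fingers holding the blue grip, and the arm hides the pointers. In the wrist view the far top edge of the grip is at about (325,306). TCP travel is 51.3 mm against 52.7 mm wanted, so I'll nudge 1.4 mm, then check slip and the scene camera.

```bash
python3 - <<'E'
from cell import r; from h import *; import pickle
r.move_linear(bd(-.0391,-.035,.043),vel=.02); r.sleep(.8)
im=shot(r,'wrist'); o=im['obs']; print(o['t'],((o['tool_pos']-O)@ex).round(4),o['contact_force'].round(1))
w1=pickle.load(open('w1.pkl','rb'))
for i in(w1,im):
    m=mask(i,'blue')*(i['pixels'][:,:,2]>0); ys,xs=np.nonzero(m[:330,240:400]); xc=int(np.median(xs))+240
    c=np.flatnonzero(m[:330,xc]); print(xc,c[0],c[-1],((onz(i,xc,c[-1]+.5,.07)-O)@ex).round(4)) # far top edge
s=shot(r,'scene'); u0,v0=280,140
P=s['camera_from_world']
for n,z in(('white',(.017,.032,.03)),('red',(.017,.031,.03))):
    q=P@np.r_[bd(*z),1]; print(n,q[0]/q[2]*s['fx']+s['cx'],q[1]/q[2]*s['fy']+s['cy'])
cv2.imwrite('pics/c4.png',cv2.resize(s['pixels'][140:220,280:400],None,fx=6,fy=6,interpolation=cv2.INTER_CUBIC)[:,:,::-1])
E
```

```text
12.8583 -0.0373 [ 9.6 -0.1  0.9]
287 185 208 0.0246
324 236 306 -0.028
white 333.3139455985732 178.48037030755756
red 333.45444638238723 178.27855243387137
```

View pics/c4.png

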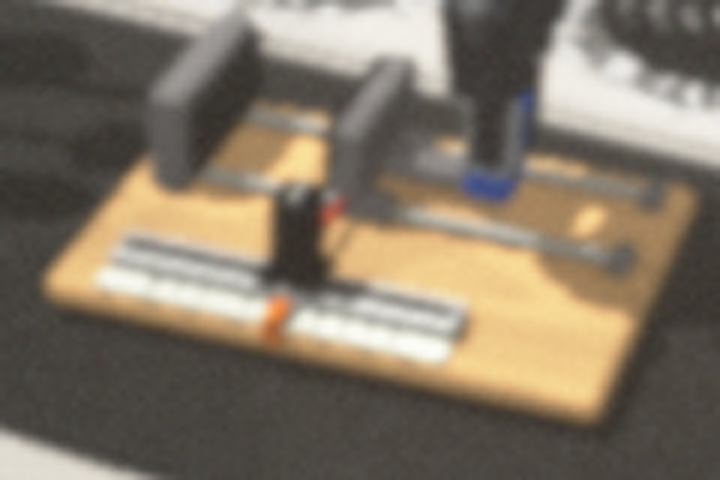

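The scene view shows the knob beside the orange clip (276,318 in the crop), the red pointer right behind the knob (333,210), and the fingers well clear of the gauge. TCP and grip edge both travelled 52.6 mm against a target of 52.7 mm, so there is no slip.

```bash
python3 -c "
from cell import r
print(r.get_obs()['finger_force']); print(r.hand_in())"
```

```text
68.93579721450806
the job is handed in; nothing more can be done
None
```

I set the gauge level with the orange clip (within about 1 mm), pulled the jaw open 52.6 mm to meet the gauge pointer, and handed in still holding the grip at about 69 N; the final pointer match comes from measured jaw travel, because the knob hid the white pointer.

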